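# Hang the spill scoop over the drip tray

### The job

The rinsed spill scoop has to drain over the drip tray: swing the folded hook above the tray fully out, then move the scoop from the plain hook and hang it by its loop on the tray's hook. Last, fold the emptied plain hook flat along its plate. Do not drop the scoop, and do not knock over the brown bottle standing between the two uprights.

Things in the scene. Friction and masses are not known exactly. Their poses are not given: they have to be found in the camera images.
- tray_upright: Upright with a drip tray before it (200 mm deep, 170 wide, 25 high); its hook starts folded and empty. Fixed grey plate, 170 mm wide, 12 thick, top 210 mm above the bench; a 35 mm wide lug behind the hinge reaches 265. Origin: bench level, middle of the plate's front face; x points back through the plate, y along its width, z up. Vertical hinge pin at x -25, y +50 mm.
- tray_hook (a joint): Angle of the tray upright's hook arm, rad: 0 = folded flat, lying from the pin towards the plate's -y, 25 mm before its face; 1.571 = fully out, towards the plate's -x. Grows clockwise seen from above. Stops at both ends; light friction (0.5 N at the tip) holds it where left. Starts at 0 to 0.12.
- tray_hook_seat (a point): Point on the axis of the tray upright's hook arm, 70 mm from the pin, where the loop can hang. Axes turn with the arm: y along it to the hinge, z up. The arm is a level steel bar, 10 mm round, 127 mm long from the pin, axis 245 mm above the bench; its last 7 mm turn up, to 22 mm above the axis.
- plain_upright: Upright with a thin foot plate, no tray; its hook starts out, holding the scoop. Fixed grey plate, 170 mm wide, 12 thick, top 210 mm above the bench; a 35 mm wide lug behind the hinge reaches 265. Origin: bench level, middle of the plate's front face; x points back through the plate, y along its width, z up. Vertical hinge pin at x -25, y +50 mm.
- plain_hook (a joint): Angle of the plain upright's hook arm, rad: 0 = folded flat, lying from the pin towards the plate's -y, 25 mm before its face; 1.571 = fully out, towards the plate's -x. Grows clockwise seen from above. Stops at both ends; light friction (0.5 N at the tip) holds it where left. Starts at 1.571.
- plain_hook_seat (a point): Point on the axis of the plain upright's hook arm, 70 mm from the pin, where the loop can hang. Axes turn with the arm: y along it to the hinge, z up. The arm is a level steel bar, 10 mm round, 127 mm long from the pin, axis 245 mm above the bench; its last 7 mm turn up, to 22 mm above the axis.
- scoop: White scoop, 0.13-0.25 kg. Origin: inside top of its loop (an inverted V), 6 mm above the arm's axis when hung; z up, y its width, x its thickness (along the arm). Grip block above the loop: 24 mm (y) x 16 (x), 3 to 55 mm above the origin. Loop opening 75 high, 59 wide, 16 thick. Blade 96 wide, 44 thick, down to 178 below. Raised 20 to 50 mm (best 38) it clears the hook's upturned end.
- bottle: Brown bottle, 54 mm across and 150 mm high, standing between the two uprights. Origin: centre of its underside, z up.
Things that resemble listed ones, but are neither listed nor needed, are in the scene too. Leave any green look-alike of the scoop alone.

How it is judged (in metres and radians):
On the way, in this order (a step that is already met when the one before it is completed fails the run):
1. the tray's hook is swung fully out (within 15 degrees) while the scoop still hangs on the plain hook (value of joint tray_hook above 1.3 rad and horizontal distance between scoop and plain_hook_seat below 0.05 m and x of scoop in the frame of plain_hook_seat between -0.015 and 0.015 m and z of scoop in the frame of plain_hook_seat between -0.003 and 0.016 m), for 0.2 s.
2. the scoop hangs by its loop on the swung-out tray hook (value of joint tray_hook above 1.3 rad and horizontal distance between scoop and tray_hook_seat below 0.05 m and x of scoop in the frame of tray_hook_seat between -0.015 and 0.015 m and z of scoop in the frame of tray_hook_seat between -0.003 and 0.016 m), for 0.2 s.
At the end, for the whole second after the job is handed in: Tray hook out within 15 degrees of its stop; scoop hanging still on it by its loop (loop top within 50 mm of the seat point, 15 mm across the arm, 3 mm below to 16 mm above its axis, tilt under 15 degrees); plain hook under 0.2 rad, nearly flat; bottle standing (all of step 2 and linear speed of scoop below 0.05 m/s and angular speed of scoop below 0.5 rad/s and angle between scoop's own z axis and vertical below 0.26 rad and value of joint plain_hook below 0.2 rad and angle between bottle's own z axis and vertical below 0.5 rad); the robot touches nothing.
It fails at once if the scoop is dropped (its loop comes lower than 190 mm above the bench) (height (world z) of scoop below 0.19 m).
It fails at once if the brown bottle is knocked over (angle between bottle's own z axis and vertical above 0.5 rad).
It also fails if it takes over 72 s, if anything falls off the work surface, if the arm or the gripper's body presses on something with over 40 N, if the wrist force passes 120 N, or if a joint passes its speed limit or range.

### The arm

A 6-joint arm with a two-finger parallel gripper is mounted at the origin on the work surface. World frame = base frame: x ahead of the robot, y to its left, z up, the work surface at z = 0. Lengths are in mm, angles in rad, forces in N, time in s.
With the tool pointing down it reaches from about 275 to 1000 mm from the base axis. Payload 8.4 kg.
Tool frame: the origin (TCP) lies at the very end of the fingers, on their centre line; the grasp point (between the pads) lies 19 mm behind it; z points along the fingers, y is the direction in which the jaws open and shut (so a half turn about z gives the same grasp; the last joint's range is limited). The gripper opens to 85 mm and grips with 20 to 120 N. Pads are 22 mm wide; open, the fingers measure 114 mm over their backs; the gripper's body (76 mm by 85 mm) begins 54 mm behind the grasp point. The pads swing forward as they close: fully open they stand 13 mm farther back than shut.
Start: joints at [-1.104, 0.353, 1.633, -0, 1.155, -0.002], TCP at [282.384, -557.573, 231.281] pointing down, gripper open.
Joint ranges: [-2.63, 2.63], [-0.92, 2.1], [0.06, 2.66], [-1.3, 4.44], [0, 2.69], [-3.02, 3.02]. Speed limits (rad/s): [2.22, 2.22, 2.79, 3.14, 3.14, 3.14].

### API

Orientations are given as [roll, pitch, yaw] about the fixed x, y, z axes, in that order (R = Rz(yaw) Ry(pitch) Rx(roll)).
In Python, from rig import r, vision gives the robot as it stands.
- The arm moves only by the tool move_arm, never from a script. Its argument "series" is text: rows parted by semicolons, each of 7 numbers parted by spaces: the closure, from -1 (fully open) to 1 (shut), then the shift along the tool's x, y, z in units of 40 mm (1.0 is 40 mm), then the turn, a rotation vector about the tool's x, y, z in degrees. In form: grip tx ty tz ax ay az; .... A call has 1 to 20 rows; each row shifts and turns the pose as measured when the row begins, along the tool's axes as they then stand; what a row does not reach is not made up. A row lasts 1/8 s, in which the tool goes at most 62.5 mm and 10.7 degrees, less where a joint would pass 70% of its speed; a pose out of reach is approached as far as the arm can. A call is refused whole if a number of a shift passes 1 or a number of a turn 10.7, either way. A call with a gripper value outside its range is refused whole. The fingers move at their own pace and stop on an object; "grip_force" is the grip in N (left out, the last holds). Time passes only in rows, so rows that do not move let the fingers close. It gives the time, the measured TCP pose, the force and the opening at its end, in the units of the state.
- r.sense(): the state, without advancing time (a new reading comes with each control period).
- vision.grab_frame(name): name is "scene" or "top" or "wrist"; returns the picture (480x640x3 uint8, red, green, blue); there is no depth.
- vision.camera_params(name): a dict with "fx", "fy", "cx", "cy" (pixels), "position" and "rotation" of the camera in the world. Camera axes: x right, y up, looking along -z (the intrinsics and any distortion apply to the point x, -y, -z); pixel columns grow to the right and rows downward; lengths in mm; the calibration is good to about 2 mm. A picture is of the moment at which its call begins: read the wrist's pose just before it. camera_params takes no time and is no camera call; for the wrist camera it gives the pose at the moment of the call.
- r.sign_off(): hands the job in, once; it reports no verdict.
The state is a dict: "clock": time; "qpos": joint angles; "qvel": joint speeds; "joint_efforts": joint torques, N m; "eef_pos": TCP position; "tcp_rot": TCP orientation; "contact_force": force on the tool from outside, world axes, zero at the start; "wrist_torque": the same for the moment, N m; "opening": opening from 0.0 (shut) to 1.0 (fully open).
Only numpy, scipy, OpenCV 4.12 (cv2) and the standard library are available. Lean on these libraries where they do the work, as an engineer would, in place of code of your own. Each camera call takes 0.05 s, during which the arm holds its last target. There are 200 camera calls.

## Working session

There is one attempt and no reset: what is moved stays moved. The work goes in short steps, Python scripts to look and compute and a tool call to move; the robot and the scene stay as the last step left them, time stands still between calls to the robot, and variables do not carry over. Pictures are saved under pics/ and viewed, about 8 in all and at most 12, crops included, and the job is handed in when it is done.

Besides the shell and the picture viewer there is one more tool, called after "Emit:" as name(argument=value, ...) on one line, values as JSON. move_arm: Moves the arm, as the interface text tells. Its arguments: {"type":"object","properties":{"series":{"type":"string"},"grip_force":{"type":"number"}},"required":["series"]}

```bash
mkdir -p pics; ls
python3 - <<'E'
from rig import r, vision
import cv2,json
for n in("scene","top","wrist"):
    p=vision.camera_params(n);im=vision.grab_frame(n)
    cv2.imwrite(f"pics/{n}0.png",im[:,:,::-1])
    print(n,p)
print(r.sense())
E
```

```text
pics
scene {'fx': 591.407170741895, 'fy': 591.407170741895, 'cx': 333.39046447579375, 'cy': 235.56863351299597, 'position': array([1171.01724993,  -73.12898479,  996.67159043]), 'rotation': array([7.05609516e-01, 1.25614275e-04, 1.37628100e+00])}
top {'fx': 588.5775575659289, 'fy': 588.5775575659289, 'cx': 319.74811765359016, 'cy': 221.46205326262213, 'position': array([ 374.81977728,   48.25648843, 1223.80916591]), 'rotation': array([ 0.05780811,  0.00161158, -1.57573016])}
wrist {'fx': 431.9328521119276, 'fy': 431.9328521119276, 'cx': 317.3272612390775, 'cy': 236.2630231953291, 'position': array([ 357.60710879, -520.03785356,  373.3529109 ]), 'rotation': array([-0.33549105,  0.00110688, -1.10176182])}
{'clock': 0.15, 'qpos': array([-1.10435406e+00,  3.53505797e-01,  1.63397558e+00, -9.54056887e-06,
        1.15522526e+00, -2.40243868e-03]), 'qvel': array([-0.00134063,  0.00169446, -0.00175336,  0.00076144,  0.00035667,
       -0.00052271]), 'joint_efforts': array([ 5.53275895e-04, -6.05638576e+01, -3.42339420e+01,  7.39772872e-05,
        6.16286634e-03, -2.57481366e-05]), 'eef_pos': array([ 282.23448124, -557.21830277,  230.71843936]), 'tcp_rot': array([-3.14047865e+00,  6.04793939e-06,  4.68848569e-01]), 'contact_force': array([0.0640875 , 0.60125565, 0.19471033]), 'wrist_torque': array([-0.03539107, -0.03839637, -0.01314952]), 'opening': 1.0002132636056364}
```

View pics/scene0.png

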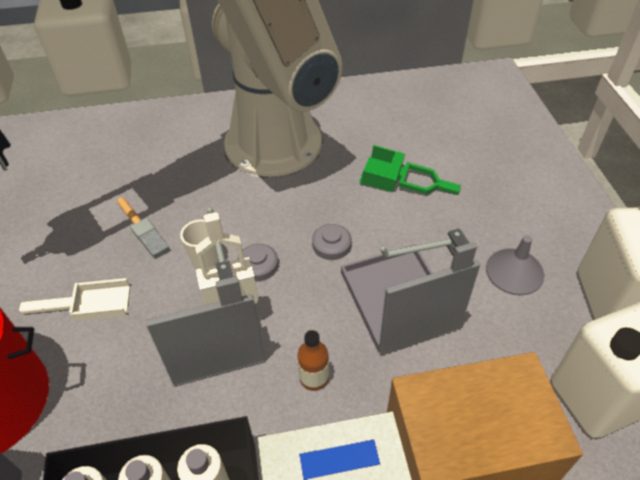

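View pics/top0.png

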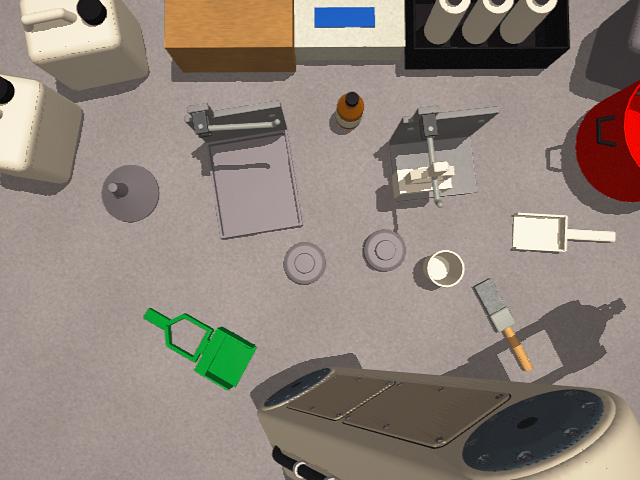

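Scene view: tray upright on the right (hook 385,252→460,245), plain upright with the scoop on the left (~225,260), bottle (313,362). Top view: tray pin (200,122) and hook tip (278,125); plain pin (430,120), tip (438,203), scoop grip (~435,175), bottle (349,110). I'll enlarge both hooks for exact pixels.

Run:
```python
import cv2,numpy as np
t=cv2.imread("pics/top0.png")
a=cv2.resize(t[95:215,180:310],None,fx=3,fy=3,interpolation=2)
b=cv2.resize(t[95:215,382:512],None,fx=3,fy=3,interpolation=2)
s=cv2.imread("pics/scene0.png")
c=cv2.resize(s[200:300,170:300],None,fx=3,fy=2.4,interpolation=2)
d=cv2.resize(s[200:300,375:505],None,fx=3,fy=2.4,interpolation=2)
m=np.vstack([np.hstack([a,b]),np.hstack([c,d])])
cv2.imwrite("pics/m0.png",m);print(m.shape)
```

```text
(600, 780, 3)
```

View pics/m0.png

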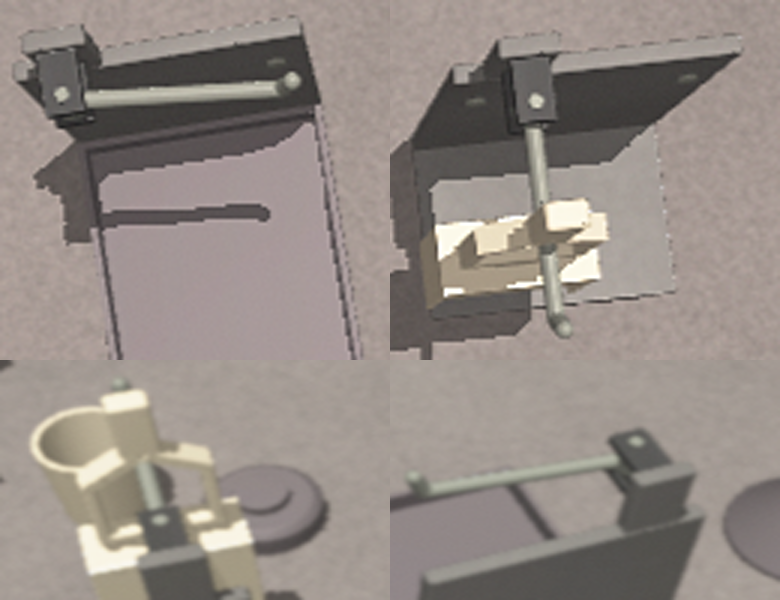

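The enlargement shows the pins, the tips and the grip block clearly. I'll triangulate them and cast rays onto the known heights.

```bash
cat > h.py <<'E'
import numpy as np
from rig import r, vision
from scipy.spatial.transform import Rotation as R
def ray(n,px,p=None):
    p=p or vision.camera_params(n)
    d=R.from_euler('xyz',p['rotation']).apply([(px[0]-p['cx'])/p['fx'],-(px[1]-p['cy'])/p['fy'],-1])
    return np.array(p['position']),d/np.linalg.norm(d)
def plane(n,px,z,p=None):
    o,d=ray(n,px,p); return o+d*(z-o[2])/d[2]
def tri(*v):
    A=0;b=0
    for n,px in v:
        o,d=ray(n,px);M=np.eye(3)-np.outer(d,d);A=A+M;b=b+M@o
    x=np.linalg.solve(A,b)
    return x,[np.linalg.norm((np.eye(3)-np.outer(d,d))@(x-o)) for o,d in (ray(n,p) for n,p in v)]
E
python3 - <<'E'
from h import *
np.set_printoptions(precision=1,suppress=True)
def c(x,y): return (180+x/3 if x<390 else 382+(x-390)/3,95+y/3)
def s(x,y): return (170+x/3 if x<390 else 375+(x-390)/3,200+(y-360)/2.4)
print('tray pin',tri(('top',c(62,94)),('scene',s(635,441))))
print('tray tip',tri(('top',c(292,79)),('scene',s(413,478))))
print('plain pin',tri(('top',c(536,101)),('scene',s(158,519))))
print('plain tip',tri(('top',c(563,327)),('scene',s(122,382))))
print('grip',tri(('top',c(564,216)),('scene',s(125,401))))
for n,px,z in[('t plate R',c(303,42),210),('t plate L',c(14,80),210),('p plate R',c(742,50),210),('p plate L',c(455,83),210),
 ('t arm1',c(90,98),245),('t arm2',c(270,90),245),('t tip',c(292,79),267),('p arm1',c(536,135),245),('p arm2',c(552,300),245),('p tip',c(563,327),267),('grip',c(564,216),306),('bottle cap',(350.5,98),150)]:
    print(n,plane('top',px,z))
E
```

```text
tray pin (array([589.8, 246.9, 259.1]), [np.float64(0.7261452485288481), np.float64(0.7261452485289397)])
tray tip (array([597.6, 119.8, 258.7]), [np.float64(0.7034583767036866), np.float64(0.7034583767036491)])
plain pin (array([ 583.5, -134.6,  259.9]), [np.float64(0.20976035547149086), np.float64(0.20976035547146796)])
plain tip (array([ 458.3, -146.2,  261.6]), [np.float64(1.029021288534748), np.float64(1.0290212885347636)])
grip (array([ 513.5, -140.9,  300.2]), [np.float64(0.016059404040610743), np.float64(0.016059404040639297)])
t plate R [630.4 116.2 210. ]
t plate L [608.9 284.2 210. ]
p plate R [ 623.7 -264.4  210. ]
p plate L [605.1 -97.4 210. ]
t arm1 [590.4 233.3 245. ]
t arm2 [594.4 132.4 245. ]
t tip [595.5 118.5 267. ]
p arm1 [ 567.5 -137.3  245. ]
p arm2 [ 474.8 -144.8  245. ]
p tip [ 457.7 -146.2  267. ]
grip [ 512.6 -139.7  306. ]
bottle cap [665.4  -8.3 150. ]
```

Checks hold: pin-to-tip 127/126 mm, pin tops about 260 mm, plate width about 169 mm, scoop 70 mm from the pin, tray hook at about 0.07 rad. First I raise the arm and turn it to yaw ≈0.1 with the fingers shut.

Emit:
move_arm(series="1 0 0 -1 0 0 10.5; 1 0 0 -1 0 0 10.5; 1 0 0 -1 0 0 0; 1 0 0 -0.5 0 0 0")

```text
clock: 0.65
eef_pos: [281.6, -555.9, 371.1]
tcp_rot: [-3.134, 0.003, 0.09]
contact_force: [0.9, -0.6, -1.2]
opening: 0.143
```

```bash
cat >> h.py <<'E'
def go(*pts,yaw=None):
    s=r.sense();p=s['eef_pos'];Q=R.from_euler('xyz',s['tcp_rot'])
    print(round(s['clock'],2),p.round(1),s['tcp_rot'].round(3),s['contact_force'].round(1),round(s['opening'],2))
    for t in pts:
        d=Q.inv().apply(np.array(t)-p)/40;print(t,'units',d.round(2));p=np.array(t)
E
python3 -c "
from h import *
go((627,154,370),(627,154,225))"
```

```text
0.65 [ 281.6 -555.9  371.1] [-3.134e+00  3.000e-03  9.000e-02] [ 0.9 -0.6 -1.2] 0.14
(627, 154, 370) units [ 10.19 -16.9    0.13]
(627, 154, 225) units [0.01 0.03 3.62]
```

Emit:
move_arm(series="1 0.53 -0.89 0 0 0 0; 1 0.53 -0.89 0 0 0 0; 1 0.53 -0.89 0 0 0 0; 1 0.53 -0.89 0 0 0 0; 1 0.53 -0.89 0 0 0 0; 1 0.53 -0.89 0 0 0 0; 1 0.53 -0.89 0 0 0 0; 1 0.53 -0.89 0 0 0 0; 1 0.53 -0.89 0 0 0 0; 1 0.53 -0.89 0 0 0 0; 1 0.53 -0.89 0 0 0 0; 1 0.53 -0.89 0 0 0 0; 1 0.53 -0.89 0 0 0 0; 1 0.53 -0.89 0 0 0 0; 1 0.53 -0.89 0 0 0 0; 1 0.53 -0.89 0 0 0 0; 1 0.53 -0.89 0 0 0 0; 1 0.53 -0.89 0 0 0 0; 1 0.5 -0.89 0 0 0 0; 1 0 0 0 0 0 0")

```text
clock: 3.15
eef_pos: [629.5, 176.6, 371.1]
tcp_rot: [-3.136, 0.007, 0.088]
contact_force: [-0.3, -0.3, 0.0]
opening: 0.001
```

```bash
python3 -c "
from h import *
go((627,154,370),(627,154,225))"
```

```text
3.15 [629.5 176.6 371.1] [-3.136  0.007  0.088] [-0.3 -0.3  0. ] 0.0
(627, 154, 370) units [-0.11  0.56  0.02]
(627, 154, 225) units [0.02 0.02 3.62]
```

Emit:
move_arm(series="1 -0.1 0.56 0.8 0 0 0; 1 0 0 1 0 0 0; 1 0 0 1 0 0 0; 1 0 0 0.8 0 0 0; 1 0 0 0 0 0 0")

```text
clock: 3.78
eef_pos: [624.7, 150.6, 223.3]
tcp_rot: [-3.138, 0.008, 0.088]
contact_force: [0.3, -0.1, 0.2]
opening: 0.0
```

```bash
python3 -c "
from h import *
P=np.array([590,247]);w=[]
for th,off in [(-87,25),(-97,19),(-107,19),(-117,19),(-127,19),(-137,19),(-147,19),(-157,19),(-165,19)]:
    t=np.radians(th);u=np.array([np.cos(t),np.sin(t)]);n=np.array([-u[1],u[0]])
    q=P+92*u+off*n; w.append((round(q[0]),round(q[1]),225))
go(*w)"
```

```text
3.77 [624.7 150.6 223.3] [-3.138  0.008  0.088] [ 0.3 -0.1  0.2] 0.0
(620, 156, 225) units [-0.11 -0.15 -0.04]
(598, 153, 225) units [-0.55  0.03  0.  ]
(581, 153, 225) units [-0.42 -0.04  0.  ]
(565, 156, 225) units [-0.39 -0.11  0.  ]
(550, 162, 225) units [-0.36 -0.18  0.  ]
(536, 170, 225) units [-0.33 -0.23  0.  ]
(523, 181, 225) units [-0.3 -0.3  0. ]
(513, 194, 225) units [-0.22 -0.35  0.  ]
(506, 205, 225) units [-0.15 -0.29  0.  ]
```

Emit:
move_arm(series="1 -0.1 -0.1 0 0 0 0; 1 -0.28 0 0 0 0 0; 1 -0.28 0 0 0 0 0; 1 -0.21 -0.02 0 0 0 0; 1 -0.21 -0.02 0 0 0 0; 1 -0.2 -0.06 0 0 0 0; 1 -0.2 -0.06 0 0 0 0; 1 -0.18 -0.09 0 0 0 0; 1 -0.18 -0.09 0 0 0 0; 1 -0.17 -0.12 0 0 0 0; 1 -0.17 -0.12 0 0 0 0; 1 -0.15 -0.15 0 0 0 0; 1 -0.15 -0.15 0 0 0 0; 1 -0.11 -0.18 0 0 0 0; 1 -0.11 -0.18 0 0 0 0; 1 0 0 0 0 0 0")

```text
clock: 5.78
eef_pos: [506.6, 198.0, 229.4]
tcp_rot: [-3.137, -0.0, 0.088]
contact_force: [-0.0, 0.2, 0.1]
opening: -0.001
```

Run:
```python
from h import *
import cv2
go((506,205,225),(498,218,225))
im=vision.grab_frame('top');cv2.imwrite('pics/t1.png',cv2.resize(im[90:330,160:480,::-1],None,fx=2,fy=2))
```

```text
5.78 [506.6 198.  229.4] [-3.137 -0.     0.088] [-0.   0.2  0.1] -0.0
(506, 205, 225) units [-0.   -0.18  0.11]
(498, 218, 225) units [-0.17 -0.34  0.  ]
```

View pics/t1.png

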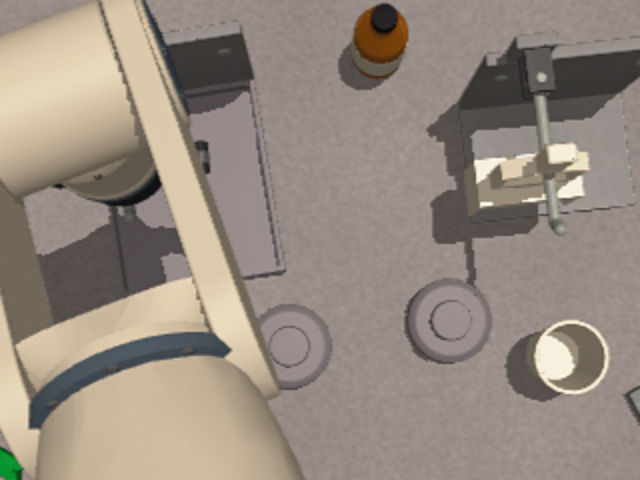

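The arm hides the tray hook; only what may be its tip shows at crop (128,212). I push on in small steps and watch the force.

Emit:
move_arm(series="1 -0.08 -0.2 0.05 0 0 0; 1 -0.05 -0.15 0.05 0 0 0; 1 -0.05 -0.1 0 0 0 0; 1 0 0 0 0 0 0")

```text
clock: 6.32
eef_pos: [499.4, 213.6, 225.1]
tcp_rot: [3.141, -0.003, 0.088]
contact_force: [1.4, -4.4, 1.7]
opening: -0.003
```

Run:
```python
from h import *
go((500,212,225),(498,218,225))
print(plane('top',(160+64,90+106),267))
```

```text
6.33 [499.4 213.6 225.1] [ 3.141e+00 -3.000e-03  8.800e-02] [ 1.4 -4.4  1.7] -0.0
(500, 212, 225) units [0.01 0.04 0.  ]
(498, 218, 225) units [-0.04 -0.15 -0.  ]
[472.63101684 205.66210476 267.        ]
```

Emit:
move_arm(series="1 0 -0.08 0 0 0 0; 1 0 0 0 0 0 0")

```text
clock: 6.58
eef_pos: [499.5, 213.3, 225.1]
tcp_rot: [3.134, -0.003, 0.09]
contact_force: [0.0, -2.0, 2.9]
opening: 0.002
```

The hook is against its stop (it won't move further). I retreat, rise, and check it while moving to the scoop.

Emit:
move_arm(series="1 0 0.4 0 0 0 0; 1 0 0.2 -1 0 0 0; 1 0 0.2 -1 0 0 0; -1 0 0.5 -1 0 0 0; -1 0 0.9 -0.5 0 0 0; -1 0 0.9 0 0 0 0; -1 0 0.9 0 0 0 0; -1 0 0.9 0 0 0 0; -1 0 0.9 0 0 0 0; -1 0 0.9 0 0 0 0; -1 0 0.9 0 0 0 0; -1 0 0.5 0 0 0 0; -1 0 0 0 0 0 0")

```text
clock: 8.2
eef_pos: [524.7, -124.1, 370.0]
tcp_rot: [3.137, -0.0, 0.09]
contact_force: [-0.5, 0.9, 0.0]
opening: 1.002
```

Run:
```python
from h import *
import cv2
go((513,-140.5,370))
a=vision.grab_frame('top')[90:210,180:500,::-1]
p=vision.camera_params('wrist');print(p)
b=vision.grab_frame('wrist')[:,:,::-1]
cv2.imwrite('pics/m1.png',np.vstack([cv2.resize(a,None,fx=2,fy=2,interpolation=2),cv2.resize(b,(480,360))[:, :].copy() if 0 else cv2.copyMakeBorder(cv2.resize(b,(480,360)),0,0,0,160,0)]))
```

```text
8.2 [ 524.7 -124.1  370. ] [ 3.137 -0.     0.09 ] [-0.5  0.9  0. ] 1.0
(513, -140.5, 370) units [-0.33  0.38  0.  ]
{'fx': 431.9328521119276, 'fy': 431.9328521119276, 'cx': 317.3272612390775, 'cy': 236.2630231953291, 'position': array([ 608.78161319, -116.00597267,  512.77990799]), 'rotation': array([-0.33527926, -0.00513685, -1.4798615 ])}
```

View pics/m1.png

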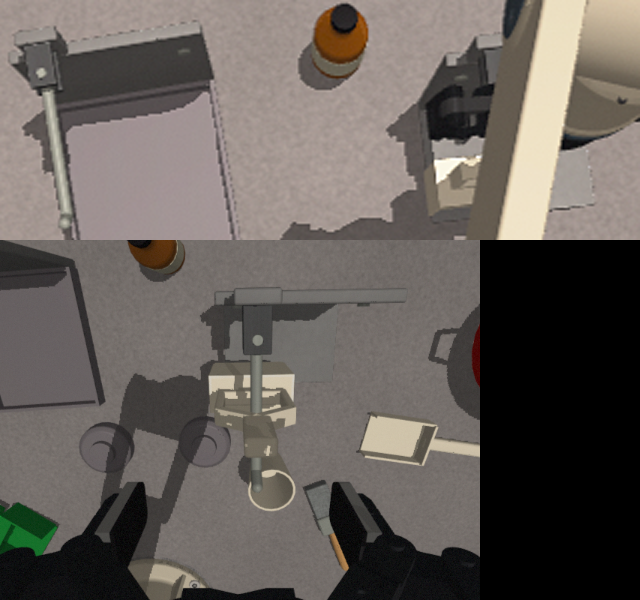

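The top crop shows the tray hook fully out (pin 40,73 → tip 65,220). In the wrist view the scoop's grip block is at about (260,438). I compute both positions.

Run:
```python
from h import *
np.set_printoptions(precision=1,suppress=True)
pin=plane('top',(180+20,90+36.5),260);tip=plane('top',(180+32.5,90+109),267);print(pin,tip,tip-pin)
p=vision.camera_params('wrist')
Q=R.from_euler('xyz',p['rotation'])
for w in [(513,-140.5,306),(505,-140.5,306),(521,-140.5,306),(513,-152.5,306),(521,-140.5,254)]:
    c=Q.inv().apply(np.array(w)-p['position']);u=p['cx']-p['fx']*c[0]/c[2];v=p['cy']+p['fy']*c[1]/c[2]
    print(w,u*.75,v*.75+240)
```

```text
[589.1 247.1 260. ] [467.8 224.4 267. ] [-121.3  -22.7    7. ]
(513, -140.5, 306) 259.7893071441173 451.71562196053304
(505, -140.5, 306) 258.5106409633398 461.9114804677156
(521, -140.5, 306) 261.0977167707998 441.2825944638815
(513, -152.5, 306) 276.72648301241486 453.0986628757962
(521, -140.5, 254) 256.6490076760395 416.75334683869494
```

Emit:
move_arm(series="-1 -0.27 0.4 0 0 0 0; -1 0 0 0.5 0 0 0; -1 0 0 0 0 0 0")

```text
clock: 8.68
eef_pos: [514.1, -139.5, 350.2]
tcp_rot: [3.137, -0.0, 0.094]
contact_force: [-0.4, -0.3, -0.2]
opening: 0.996
```

Run:
```python
from h import *
np.set_printoptions(precision=1,suppress=True)
go((514,-140.5,264))
a=plane('top',(180+25,90+50),245);b=plane('top',(180+31,90+100),245);print(a,b,(b-a)/np.linalg.norm(b-a))
```

```text
8.68 [ 514.1 -139.5  350.2] [ 3.1 -0.   0.1] [-0.4 -0.3 -0.2] 1.0
(514, -140.5, 264) units [-0.   0.   2.1]
[569.5 241.6 245. ] [485.1 231.1 245. ] [-1.  -0.1  0. ]
```

Emit:
move_arm(series="-1 0 0 0.8 0 0 0; -1 0 0.02 0.8 0 0 0; -1 0 0 0.45 0 0 0; -1 0 0 0.1 0 0 0; 0.6 0 0 0 0 0 0; 1 0 0 0 0 0 0; 1 0 0 0 0 0 0; 1 0 0 0 0 0 0; 1 0 0 0 0 0 0", grip_force=45)

```text
clock: 9.8
eef_pos: [516.8, -141.2, 269.4]
tcp_rot: [3.133, -0.009, 0.098]
contact_force: [-0.4, -0.4, -1.8]
opening: 0.277
```

Opening 0.277 is 23.5 mm, so it holds the 24 mm block. Lift 38 mm.

Emit:
move_arm(series="1 0 0 -0.2 0 0 0; 1 0 0 -0.25 0 0 0; 1 0 0 -0.25 0 0 0; 1 0 0 -0.2 0 0 0; 1 0 0 0 0 0 0")

```text
clock: 10.42
eef_pos: [516.5, -141.0, 308.5]
tcp_rot: [3.133, -0.009, 0.098]
contact_force: [-0.2, 0.6, -2.7]
opening: 0.273
```

Run:
```python
from h import *
import cv2
go((516,-141,307.5),(406,-151,307.5))
b=vision.grab_frame('scene')[160:400,130:450,::-1]
cv2.imwrite('pics/s2.png',cv2.resize(b,None,fx=2,fy=2))
```

```text
10.43 [ 516.5 -141.   308.5] [ 3.133 -0.009  0.098] [-0.2  0.6 -2.7] 0.27
(516, -141, 307.5) units [-0.01 -0.    0.02]
(406, -151, 307.5) units [-2.76 -0.02 -0.03]
```

View pics/s2.png

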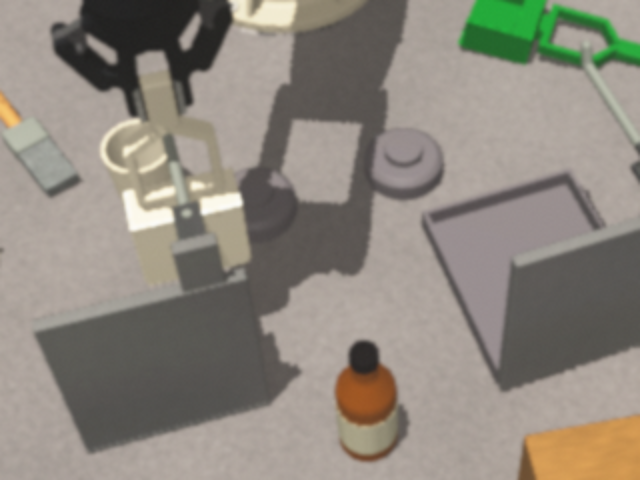

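The scoop is held in the fingers, lifted and upright, with the loop clear of the arm. I slide it out along the hook.

Emit:
move_arm(series="1 -0.2 0 0 0 0 0; 1 -0.4 0 0 0 0 0; 1 -0.4 0 0 0 0 0; 1 -0.4 0 0 0 0 0; 1 -0.4 0 0 0 0 0; 1 -0.4 0 0 0 0 0; 1 -0.4 0 0 0 0 0; 1 -0.2 0 -0.2 0 0 0; 1 0 0 -0.5 0 0 0; 1 0 0 -0.5 0 0 0; 1 0 0 -0.3 0 0 0; 1 0 0 0 0 0 0")

```text
clock: 11.98
eef_pos: [394.1, -152.2, 369.8]
tcp_rot: [3.133, -0.009, 0.097]
contact_force: [0.0, 0.9, -2.2]
opening: 0.273
```

Run:
```python
from h import *
go((408,222.5,370),(408,222.5,308),(522,236.8,308),(522,236.8,270))
```

```text
11.97 [ 394.1 -152.2  369.8] [ 3.133 -0.009  0.097] [ 0.   0.9 -2.2] 0.27
(408, 222.5, 370) units [ 1.25 -9.29 -0.07]
(408, 222.5, 308) units [-0.01 -0.01  1.55]
(522, 236.8, 308) units [ 2.87 -0.08  0.02]
(522, 236.8, 270) units [-0.01 -0.01  0.95]
```

Emit:
move_arm(series="1 0.05 -0.2 0 0 0 0; 1 0.06 -0.35 0 0 0 0; 1 0.06 -0.5 0 0 0 0; 1 0.06 -0.5 0 0 0 0; 1 0.06 -0.5 0 0 0 0; 1 0.06 -0.5 0 0 0 0; 1 0.06 -0.5 0 0 0 0; 1 0.06 -0.5 0 0 0 0; 1 0.06 -0.5 0 0 0 0; 1 0.06 -0.5 0 0 0 0; 1 0.06 -0.5 0 0 0 0; 1 0.06 -0.5 0 0 0 0; 1 0.06 -0.5 0 0 0 0; 1 0.06 -0.5 0 0 0 0; 1 0.06 -0.5 0 0 0 0; 1 0.06 -0.5 0 0 0 -0.8; 1 0.05 -0.5 0 0 0 -0.8; 1 0 -0.35 0 0 0 0; 1 0 -0.2 0 0 0 0; 1 0 0 0 0 0 0")

```text
clock: 14.48
eef_pos: [387.9, 219.9, 356.4]
tcp_rot: [3.137, 0.011, 0.133]
contact_force: [0.0, 0.8, -2.0]
opening: 0.273
```

Run:
```python
from h import *
go((408,222.5,370),(408,222.5,308),(522,236.8,308),(522,236.8,270))
```

```text
14.47 [387.9 219.9 356.4] [3.137 0.011 0.133] [ 0.   0.8 -2. ] 0.27
(408, 222.5, 370) units [ 0.5   0.   -0.35]
(408, 222.5, 308) units [ 0.02 -0.01  1.55]
(522, 236.8, 308) units [ 2.87  0.03 -0.03]
(522, 236.8, 270) units [ 0.01 -0.    0.95]
```

Emit:
move_arm(series="1 0.1 0 0.4 0 0 0; 1 0.1 0 0.4 0 0 0; 1 0.1 0 0.3 0 0 0; 1 0 0 0 0 0 0")

```text
clock: 14.98
eef_pos: [399.8, 219.6, 308.1]
tcp_rot: [3.136, 0.013, 0.132]
contact_force: [-1.1, -0.5, -2.2]
opening: 0.278
```

Run:
```python
from h import *
import cv2
go((408,222.5,308),(522,236.8,308),(522,236.8,270))
b=vision.grab_frame('scene')[130:370,300:620,::-1]
cv2.imwrite('pics/s3.png',cv2.resize(b,None,fx=2,fy=2))
```

```text
14.97 [399.8 219.6 308.1] [3.136 0.013 0.132] [-1.1 -0.5 -2.2] 0.28
(408, 222.5, 308) units [ 0.21 -0.05 -0.  ]
(522, 236.8, 308) units [ 2.87  0.02 -0.04]
(522, 236.8, 270) units [ 0.01 -0.01  0.95]
```

View pics/s3.png

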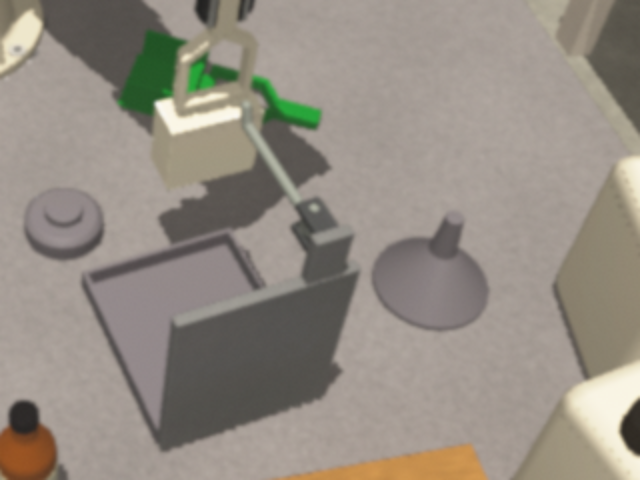

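The scoop is upright before the tray hook, with the hook tip at crop (247,103), i.e. scene (423,181). I check the lateral fit before going in.

Run:
```python
from h import *
print(plane('scene',(300+247/2,130+103/2),267).round(1), plane('scene',(300+298/2,130+203/2),245).round(1),plane('scene',(300+260/2,130+135/2),245).round(1),plane('scene',(300+316/2,130+207/2),260).round(1))
```

```text
[469.2 226.5 267. ] [571.5 242.8 245. ] [489.  235.1 245. ] [590.4 249.6 260. ]
```

Emit:
move_arm(series="1 0.2 -0.02 0 0 0 0; 1 0.3 -0.02 0 0 0 0; 1 0.35 0 0 0 0 0; 1 0.35 0 0 0 0 0; 1 0.35 0 0 0 0 0; 1 0.35 0 0 0 0 0; 1 0.35 0 0 0 0 0; 1 0.3 0 0 0 0 0; 1 0.15 0 0 0 0 0; 1 0 0 0 0 0 0")

```text
clock: 16.27
eef_pos: [516.1, 237.0, 308.4]
tcp_rot: [3.137, 0.01, 0.131]
contact_force: [-0.5, 0.6, -1.2]
opening: 0.274
```

Run:
```python
from h import *
go((522,236.8,308),(522,236.8,270))
```

```text
16.27 [516.1 237.  308.4] [3.137 0.01  0.131] [-0.5  0.6 -1.2] 0.27
(522, 236.8, 308) units [0.15 0.02 0.01]
(522, 236.8, 270) units [ 0.01 -0.    0.95]
```

Now I lower it slowly and watch the force.

Emit:
move_arm(series="1 0.1 0 0.2 0 0 0; 1 0 0 0.25 0 0 0; 1 0 0 0.2 0 0 0; 1 0 0 0.15 0 0 0; 1 0 0 0.1 0 0 0; 1 0 0 0 0 0 0")

```text
clock: 17.02
eef_pos: [518.7, 237.1, 270.3]
tcp_rot: [3.137, 0.01, 0.132]
contact_force: [-1.3, 0.1, 2.1]
opening: 0.277
```

The load has moved to the hook (force −2 → +2 N). Release.

Emit:
move_arm(series="0.3 0 0 0 0 0 0; 0.1 0 0 0 0 0 0; -0.3 0 0 0 0 0 0; -0.7 0 0 0 0 0 0; -0.7 0 0 0 0 0 0; -0.7 0 0 0 0 0 0")

```text
clock: 17.77
eef_pos: [519.3, 237.4, 270.7]
tcp_rot: [3.137, 0.009, 0.132]
contact_force: [-0.2, 0.3, 0.0]
opening: 0.851
```

Run:
```python
from h import *
import cv2
go()
b=vision.grab_frame('scene')[130:370,300:620,::-1]
cv2.imwrite('pics/s4.png',cv2.resize(b,None,fx=2,fy=2))
```

```text
17.77 [519.3 237.4 270.7] [3.137 0.009 0.132] [-0.2  0.3  0. ] 0.85
```

View pics/s4.png

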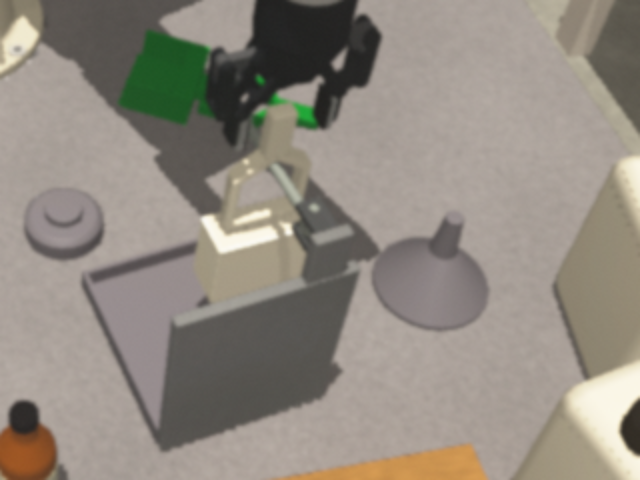

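The scoop hangs on the tray hook by its loop, free of the open fingers. I rise straight up.

Emit:
move_arm(series="-0.7 0 0 -0.5 0 0 0; -0.7 0 0 -1 0 0 0; -0.7 0 0 -1 0 0 0; 1 0 0 0 0 0 0")

```text
clock: 18.32
eef_pos: [519.8, 237.9, 372.9]
tcp_rot: [3.137, 0.01, 0.132]
contact_force: [0.4, -0.2, -0.7]
opening: 0.654
```

Run:
```python
from h import *
go((489,-105,370),(489,-105,225))
```

```text
18.32 [519.8 237.9 372.9] [3.137 0.01  0.132] [ 0.4 -0.2 -0.7] 0.65
(489, -105, 370) units [-1.89  8.4   0.13]
(489, -105, 225) units [ 0.04 -0.02  3.62]
```

Emit:
move_arm(series="1 -0.16 0.7 0 0 0 0; 1 -0.16 0.7 0 0 0 0; 1 -0.16 0.7 0 0 0 0; 1 -0.16 0.7 0 0 0 0; 1 -0.16 0.7 0 0 0 0; 1 -0.16 0.7 0 0 0 0; 1 -0.16 0.7 0 0 0 0; 1 -0.16 0.7 0 0 0 0; 1 -0.16 0.7 0 0 0 0; 1 -0.16 0.7 0 0 0 0; 1 -0.16 0.6 0 0 0 0; 1 0 0 0 0 0 0")

```text
clock: 19.82
eef_pos: [484.7, -82.2, 364.4]
tcp_rot: [3.138, 0.023, 0.133]
contact_force: [0.3, 0.6, -0.2]
opening: 0.001
```

Run:
```python
from h import *
go((489,-105,370),(489,-105,225))
```

```text
19.82 [484.7 -82.2 364.4] [3.138 0.023 0.133] [ 0.3  0.6 -0.2] 0.0
(489, -105, 370) units [ 0.03  0.58 -0.14]
(489, -105, 225) units [ 0.08 -0.01  3.62]
```

Emit:
move_arm(series="1 0.05 0.45 0 0 -1.3 0; 1 0 0 0.9 0 0 0; 1 0 0 0.9 0 0 0; 1 0 0 0.9 0 0 0; 1 0 0 0.7 0 0 0; 1 0 0 0 0 0 0")

```text
clock: 20.58
eef_pos: [485.0, -101.7, 223.3]
tcp_rot: [3.138, 0.051, 0.136]
contact_force: [0.3, -0.3, 0.1]
opening: 0.0
```

```bash
python3 -c "
from h import *
P=np.array([583.5,-134.6]);w=[]
for th in range(186,276,10):
    t=np.radians(th);u=np.array([np.cos(t),np.sin(t)]);n=np.array([-u[1],u[0]])
    q=P+92*u-19*n; w.append((round(q[0]),round(q[1]),225))
go(*w)"
```

```text
20.57 [ 485.  -101.7  223.3] [3.138 0.051 0.136] [ 0.3 -0.3  0.1] 0.0
(490, -125, 225) units [ 0.04  0.59 -0.04]
(490, -142, 225) units [-0.06  0.42  0.  ]
(492, -158, 225) units [-0.   0.4  0. ]
(498, -173, 225) units [ 0.1   0.39 -0.  ]
(506, -188, 225) units [ 0.15  0.4  -0.01]
(516, -200, 225) units [ 0.21  0.33 -0.01]
(529, -211, 225) units [ 0.28  0.32 -0.01]
(543, -219, 225) units [ 0.32  0.25 -0.02]
(558, -225, 225) units [ 0.35  0.2  -0.02]
```

Emit:
move_arm(series="1 0.04 0.25 0 0 2.8 0; 1 0 0.3 0 0 0 0; 1 -0.03 0.21 0 0 0 0; 1 -0.03 0.21 0 0 0 0; 1 0 0.2 0 0 0 0; 1 0 0.2 0 0 0 0; 1 0.05 0.2 0 0 0 0; 1 0.05 0.2 0 0 0 0; 1 0.08 0.2 0 0 0 0; 1 0.08 0.2 0 0 0 0; 1 0.1 0.17 0 0 0 0; 1 0.1 0.17 0 0 0 0; 1 0.14 0.16 0 0 0 0; 1 0.14 0.16 0 0 0 0; 1 0.16 0.12 0 0 0 0; 1 0.16 0.12 0 0 0 0; 1 0 0 0 0 0 0")

```text
clock: 22.7
eef_pos: [550.3, -225.0, 226.7]
tcp_rot: [3.137, 0.001, 0.138]
contact_force: [0.3, 0.8, 0.1]
opening: 0.005
```

```bash
python3 -c "
from h import *
go((558,-225,225),(575,-228,225))"
```

```text
22.7 [ 550.3 -225.   226.7] [3.137e+00 1.000e-03 1.380e-01] [0.3 0.8 0.1] 0.0
(558, -225, 225) units [0.19 0.03 0.04]
(575, -228, 225) units [0.41 0.13 0.  ]
```

Emit:
move_arm(series="1 0.2 0.05 0 0 0 0; 1 0.15 0.05 0 0 0 0; 1 0.12 0 0 0 0 0; 1 0.1 0 0 0 0 0; 1 0.08 0 0 0 0 0; 1 0 0 0 0 0 0")

```text
clock: 23.45
eef_pos: [578.3, -225.4, 226.7]
tcp_rot: [3.137, 0.001, 0.139]
contact_force: [0.6, 0.2, -0.6]
opening: 0.001
```

Emit:
move_arm(series="1 0.08 0 0 0 0 0; 1 0.06 0 0 0 0 0; 1 0 0 0 0 0 0")

```text
clock: 23.82
eef_pos: [578.8, -225.3, 226.6]
tcp_rot: [3.138, 0.012, 0.139]
contact_force: [0.5, -0.5, 0.3]
opening: 0.003
```

It no longer advances, so it is at the stop. Back off, rise and move away to look.

Emit:
move_arm(series="1 -0.5 0 0 0 0 0; 1 -0.3 0 -0.5 0 0 0; 1 0 0 -1 0 0 0; 1 0 0 -1 0 0 0; 1 0 0 -1 0 0 0; 1 -0.7 0.7 0 0 0 0; 1 -0.7 0.7 0 0 0 0; 1 -0.7 0.7 0 0 0 0; 1 -0.7 0.7 0 0 0 0; 1 -0.7 0.7 0 0 0 0; 1 -0.5 0.7 0 0 0 0; 1 0 0 0 0 0 0; 1 0 0 0 0 0 0")

```text
clock: 25.45
eef_pos: [411.7, -422.9, 393.6]
tcp_rot: [3.124, -0.009, 0.14]
contact_force: [-0.1, 0.8, 0.8]
opening: 0.001
```

Run:
```python
from h import *
import cv2
go()
t=vision.grab_frame('top')[85:245,180:510,::-1]; s=vision.grab_frame('scene')[160:400,130:490,::-1]
a=cv2.resize(t,(660,320));b=cv2.resize(s,(396,264))
cv2.imwrite('pics/f.png',np.vstack([a,cv2.copyMakeBorder(b,0,0,0,264,0)]))
```

```text
25.45 [ 411.7 -422.9  393.6] [ 3.124 -0.009  0.14 ] [-0.1  0.8  0.8] 0.0
```

View pics/f.png

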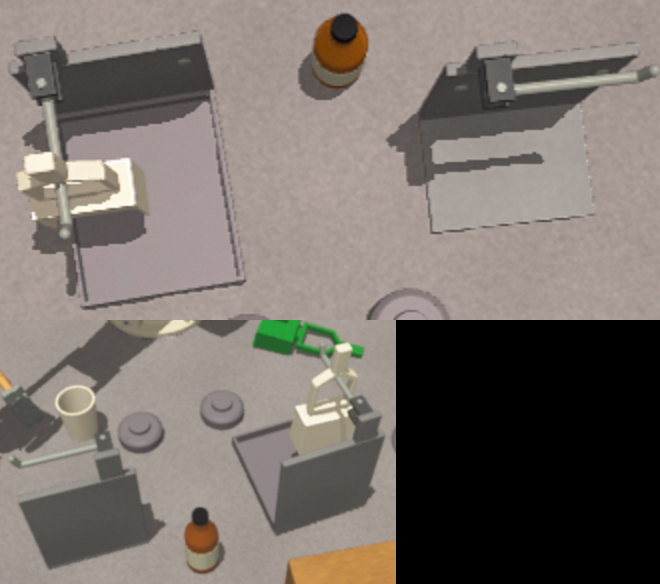

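All looks right: the scoop is on the tray hook, the plain hook lies along its plate and the bottle stands. I check the numbers.

Run:
```python
from h import *
c=lambda x,y:(180+x/2,85+y/2)
tp=np.array([589.8,246.9]);tt=plane('top',c(65,232),267)[:2];g=plane('top',c(42,162),306)[:2]
pt=plane('top',c(653,70),267)[:2];pp=plane('top',c(500,88),260)[:2]
u=np.array([-.992,-.125])
print('tray tip',tt,'len',np.linalg.norm(tt-tp),'dir',np.arctan2(-(tt-tp)[1],-(tt-tp)[0]))
print('grip',g,'along',(g-tp)@u,'across',(g-tp)[1]*u[0]-(g-tp)[0]*u[1])
d=pt-pp;print('plain',pt,pp,np.linalg.norm(d),'angle',0.105-np.arctan2(d[0],-d[1]))
```

```text
tray tip [464.53167125 224.39954956] len 127.27303114862559 dir 0.17772293112287296
grip [516.15922429 235.60105658] along 74.46401742907464 across 2.0034549073658727
plain [ 595.72802548 -258.298895  ] [ 582.94899331 -133.66539126] 125.2869263607269 angle 0.0028241788540877
```

```bash
python3 -c "
from rig import r
print(r.sign_off())"
```

```text
the job is handed in; nothing more can be done
None
```

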